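# Clamp a culture flask on the inverted microscope

## Robot

A 6-joint arm with a two-finger parallel gripper is mounted at the origin on the work surface. World frame = base frame: x ahead of the robot, y to its left, z up, the work surface at z = 0. Lengths are in m, angles in degrees, forces in N, time in s.
With the tool pointing down it reaches from about 0.375 to 0.75 m from the base axis. Payload 9 kg.
Tool frame: the origin (TCP) lies where the fingers leave the gripper's body, on its centre line; the fingertips stand 73 mm ahead of it and the grasp point (between the pads) lies 54 mm ahead of it (robot.tip_reach is the distance from the TCP to the fingertips, in m); z points along the fingers, y is the direction in which the jaws open and shut (so a half turn about z gives the same grasp; the last joint's range is limited). The gripper opens to 85 mm and grips with 20 to 120 N. Pads are 22 mm wide; open, the fingers measure 114 mm over their backs; the gripper's body (76 mm by 85 mm) begins 54 mm behind the grasp point. The pads swing forward as they close: fully open they stand 13 mm farther back than shut.
Start: joints at [-76.186, 5.964, 5.575, 89.605, 0, 77.527], TCP at [0.266, -0.538, 0.304] pointing down, gripper open.
Joint ranges: [-171.21, 171.21], [-48.23, 106.86], [-62.78, 66.21], [-105.2, 120.99], [-86.42, 89.51], [-180, 180]. Speed limits (degrees/s): [127.2, 127.2, 147.25, 180, 180, 180].

## Interface

Orientations are given as [roll, pitch, yaw] about the fixed x, y, z axes, in that order (R = Rz(yaw) Ry(pitch) Rx(roll)).
In Python, from plant import robot gives the robot as it stands. Calls block until the motion is done:
- robot.move_pose(position, orientation): joint-space move of the TCP to a pose.
- robot.line_to(position, vel=0.15, rotation=None, guard=None): straight line of the TCP; rotation=None keeps the orientation; vel is the mean speed in m/s. With guard (N) it stops when the force on the tool has changed by that much, and returns True; else False.
- robot.goto_joints(angles): joint-space move.
- robot.set_gripper(opening): finger opening in m; the grip force is fixed at half the most; returns when the fingers have stopped.
- robot.pause(seconds).
- robot.ik(position, orientation): joint angles nearest the present ones, or None.
- robot.observe(): the state.
- robot.grab_frame(name): name is "scene" or "top"; returns the picture (384x512x3 uint8, blue, green, red); there is no depth.
- robot.get_calibration(name): a dict with "vertical_fov" (degrees; the focal length in pixels is half the picture's height over the tangent of half this angle, whatever the lens; pixels are square), "cx", "cy" (the principal point, pixels), "k1" (the pictures are not rectified: a ray, as slopes to the right and down, at radius r is drawn at 1 + k1 r^2 times it, then the intrinsics apply), "rvec" (rotation vector, rad) and "tvec" (3), from world to camera coordinates, as OpenCV has them. Camera axes: x right, y down, z forward; pixel columns grow to the right and rows downward; lengths in m; the calibration is good to about 2 mm. A picture is of the moment at which its call begins. get_calibration takes no time and is no camera call.
A pose or a line that the arm cannot do raises robot.IKError and nothing moves.
- robot.job_done(): hands the job in, once; it reports no verdict.
The state is a dict: "time": time; "q": joint angles; "qvel": joint speeds; "joint_torque": joint torques, N m; "tool_pos": TCP position; "tcp_rot": TCP orientation; "ft_force": force on the tool from outside, world axes, zero at the start; "torque": the same for the moment, N m; "gripper_width": finger opening in m.
Only numpy, scipy, OpenCV 4.12 (cv2) and the standard library are available. Lean on these libraries where they do the work, as an engineer would, in place of code of your own. Each camera call takes 0.05 s, during which the arm holds its last target.

## Task

Lay the smaller culture flask from the bench flat in the holder on the microscope stage, under the condenser, its bottom end at the little end stop, its side along the back rail and its cap pointing away from the end stop. Then swing the clamp lever through its quarter turn, right up to its stop, so that the flask is locked in the corner of the holder, and let go. Do not knock the condenser above the stage, and do not shift or topple the other things on the bench.

Things in the scene. Friction and masses are not known exactly. Their poses are not given: they have to be found in the camera images.
- flask: the flask to clamp: clear, lying flat; block body 110 long (x), 58 wide, 36 high (its last 16 mm before the neck 36 wide), then a neck 24 dia, 20 long, and a green cap 30 dia, 25 long, at half height; 155 mm in all, about 0.09 kg. Origin: centre of the body's underside (body x -55 to +55 mm). x points to the cap, z up. Starts on the bench, cap away and to the left (yaw 0.62 to 1.27)
- flask_cap (a point): a point on the flask's neck just before the cap: 80 mm from the flask's origin towards the cap, 18 mm above its underside
- nest (a point): on the stage surface (black plate 240 by 205 mm, top 200 mm above the bench): where the flask's origin is when home in the holder. x = the way the cap must point, from the end stop along the back rail (away and to the left, yaw 0.65 to 1.25); y = to the microscope's front, where the clamp lever is; z up
- end_stop (a point): middle of the end stop's top edge towards the flask, at nest x = -55 mm. Aluminium block 36 wide (y), 10 thick, 10 high. The holder's other end, at the cap, is open
- back_rail (a point): middle of the top edge of the back rail's face, at nest x = +25, y = -29 mm. Aluminium bar 10 high, 12 thick, from nest x = -10 to +60 mm, so there is nothing beside the rear 45 mm of a flask in the holder, on either side
- condenser: black condenser and white lamp house over the stage, fixed to the microscope. Origin on the bench below the optical axis, at nest x = +26, y = 0; axes as the nest's. Lens cone 58 dia, its lower end 72 mm above the stage; disc 112 dia, 88 to 100 mm above it; then a barrel 64 dia and a lamp house 82 dia up to 227 mm above it. A carrier bar and a lamp arm lead from it to the pillar, in -y
- pillar_top (a point): centre of the top of the microscope's white pillar, 490 mm above the bench. Pillar 130 (nest x) by 110 mm, centred 215 mm behind the optical axis (nest x +26, y -215). The lamp arm, 85 wide, leads from it over the stage 222 mm and more above the stage. The base, 190 wide, spans nest y -285 to +115 mm
- clamp (a joint): clamp lever about its upright pivot: 0 = open, handle pointing to nest +y; grows clockwise seen from above to the stop at 1.571 (clamped), handle beside the flask pointing along nest +x. Starts at 0 to 0.6, stays where left (friction 0.15 N m). Late in the swing its cam pushes the flask to the back rail and drags it towards the end stop
- clamp_pivot (a point): on the lever's pivot axis, 14 mm above the stage (height of the handle's centre line), at nest x = 0, y = +43.7 mm. The steel cam round it is 10 high, reaches 22 mm from the axis, and when open leaves the flask about 6.7 mm of play from the back rail (1.2 mm less at 0.6 rad)
- clamp_grip (a point): middle of the lever's grey round grip, 72.5 mm from the pivot. Grip 16 dia, from 50 to 95 mm from the pivot, centre line 14 mm above the stage, so 6 mm clear of it; a steel bar 11 wide joins it to the pivot. When open the grip stands partly out over the stage's front edge. Push it on its side
- big_flask: bystander: larger culture flask of the same kind standing on its end, cap up, 45 by 100 mm at the foot, 205 high; origin at the centre of its foot
- bottle: bystander: glass bottle 66 dia, 150 high; origin at the centre of its foot
- tube_rack: bystander: white rack with capped tubes, 90 by 150, 112 high; origin at the centre of its underside
Things that resemble listed ones, but are neither listed nor needed, are in the scene too. What is shaped like the flask but orange or turquoise is not meant.

How it is judged:
By the outcome, as a careful person would: the job done as asked, in the order asked, and still so for the second after the job is handed in, with the robot touching nothing.
It also fails if it takes over 58 s, if anything falls off the work surface, if the arm or the gripper's body presses on something with over 40 N, if the wrist force passes 120 N, or if a joint passes its speed limit or range.

## Working session

There is one attempt and no reset: what is moved stays moved. The work goes in short steps, each a Python script; the robot and the scene stay as the last script left them, time stands still between calls to the robot, and variables do not carry over. Pictures are saved under pics/ and viewed, and the job is handed in when it is done.

```bash
ls; mkdir -p pics; python3 - <<'E'
from plant import robot
import cv2
for n in("scene","top"):
    f=robot.grab_frame(n); cv2.imwrite(f"pics/{n}0.png",f); c=robot.get_calibration(n); print(n,c)
    import numpy as np
    R=cv2.Rodrigues(np.array(c["rvec"],float))[0]; print(-R.T@np.array(c["tvec"]),R[2])
print(robot.observe())
E
```

```text
pics
scene {'vertical_fov': 45.959165594806755, 'cx': 253.15057931125483, 'cy': 194.69831366128744, 'k1': -0.06311461893052758, 'rvec': array([ 2.74222362, -0.66193657,  0.11635975]), 'tvec': array([-0.45661825,  0.28087999,  1.60548045])}
[ 0.28418787 -0.42955971  1.61235138] [ 0.1513979   0.28503391 -0.94648526]
top {'vertical_fov': 46.5502849618472, 'cx': 259.13810646735743, 'cy': 186.40346342220587, 'k1': -0.11904629798920566, 'rvec': array([ 2.15775443, -2.13516348,  0.16954138]), 'tvec': array([-0.04696006,  0.54804306,  1.59802635])}
[ 0.30266511 -0.03073746  1.66243608] [ 0.14994777 -0.00637514 -0.98867337]
{'time': 0.1, 'q': array([-7.61851797e+01,  5.99395000e+00,  5.53206516e+00,  8.96051936e+01,
        1.76705997e-03,  7.75268238e+01]), 'qvel': array([-0.07111855, -0.0505636 ,  0.05750592, -0.01205481, -0.07510789,
        0.06102685]), 'joint_torque': array([ 6.23358646e-03, -5.58205676e+01,  5.04721212e+01,  1.28979512e-02,
       -2.55348814e-04, -1.32431555e-05]), 'tool_pos': array([ 0.26569423, -0.53772829,  0.30321807]), 'tcp_rot': array([-1.79934886e+02, -1.62131222e-02,  2.62879863e+01]), 'ft_force': array([ 0.16971084,  1.10454405, -0.65401639]), 'torque': array([-0.00421801, -0.0280771 ,  0.00500655]), 'gripper_width': 0.08537252467287525}
```

View pics/scene0.png

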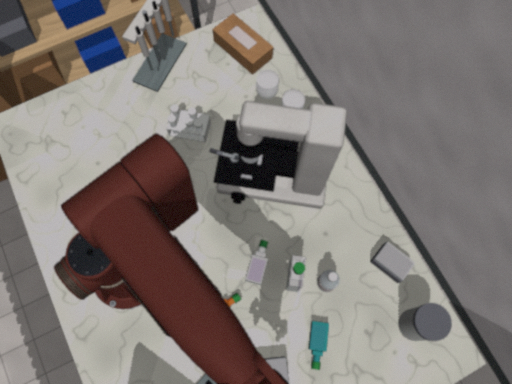

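View pics/top0.png

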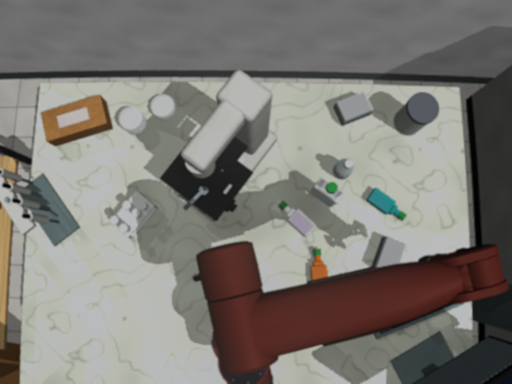

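The small clear flask, with its green cap, is at top (297,218) and scene (258,262). Three things could be mistaken for it: the orange flask at top (318,265), the turquoise one at top (385,203), and the standing big flask at top (328,188). Next I'll take close crops.

```bash
cat > h.py <<'E'
import numpy as np, cv2
from plant import robot
def cam(n):
    c=robot.get_calibration(n); f=192/np.tan(np.radians(c["vertical_fov"])/2)
    K=np.array([[f,0,c["cx"]],[0,f,c["cy"]],[0,0,1.]]); D=np.array([c["k1"],0,0,0.])
    return K,D,np.array(c["rvec"],float),np.array(c["tvec"],float)
def ray(n,uv):
    K,D,r,t=cam(n); p=cv2.undistortPoints(np.array([[uv]],float),K,D)[0,0]
    R=cv2.Rodrigues(r)[0]; return -R.T@t, R.T@np.array([p[0],p[1],1])
def at(n,uv,z):
    o,d=ray(n,uv); return o+d*(z-o[2])/d[2]
def tri(uvs,uvt):
    A=[];b=[]
    for n,uv in(("scene",uvs),("top",uvt)):
        o,d=ray(n,uv); d/=np.linalg.norm(d); P=np.eye(3)-np.outer(d,d); A.append(P); b.append(P@o)
    A=np.vstack(A); b=np.hstack(b); x=np.linalg.lstsq(A,b,rcond=None)[0]; return x,np.linalg.norm(A@x-b)
def proj(n,X):
    K,D,r,t=cam(n); return cv2.projectPoints(np.atleast_2d(np.array(X,float)),r,t,K,D)[0][:,0]
def crop(f,x0,y0,w,h,s,name):
    im=cv2.resize(f[y0:y0+h,x0:x0+w],None,fx=s,fy=s,interpolation=cv2.INTER_CUBIC)
    for u in range((x0+9)//10*10,x0+w,10):
        cv2.line(im,((u-x0)*s,0),((u-x0)*s,6),(0,0,255),1)
        if u%20==0: cv2.putText(im,str(u),((u-x0)*s-10,16),0,.4,(0,0,255),1)
    for v in range((y0+9)//10*10,y0+h,10):
        cv2.line(im,(0,(v-y0)*s),(6,(v-y0)*s),(0,0,255),1)
        if v%20==0: cv2.putText(im,str(v),(8,(v-y0)*s+4),0,.4,(0,0,255),1)
    cv2.imwrite("pics/"+name,im)
E
python3 - <<'E'
from h import *
s=cv2.imread("pics/scene0.png");t=cv2.imread("pics/top0.png")
crop(t,270,170,100,75,8,"t_flask.png");crop(s,220,225,100,75,8,"s_flask.png")
crop(t,155,100,100,120,5,"t_mic.png");crop(s,200,95,150,115,5,"s_mic.png")
E
```

```text
(no output)
```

View pics/t_flask.png

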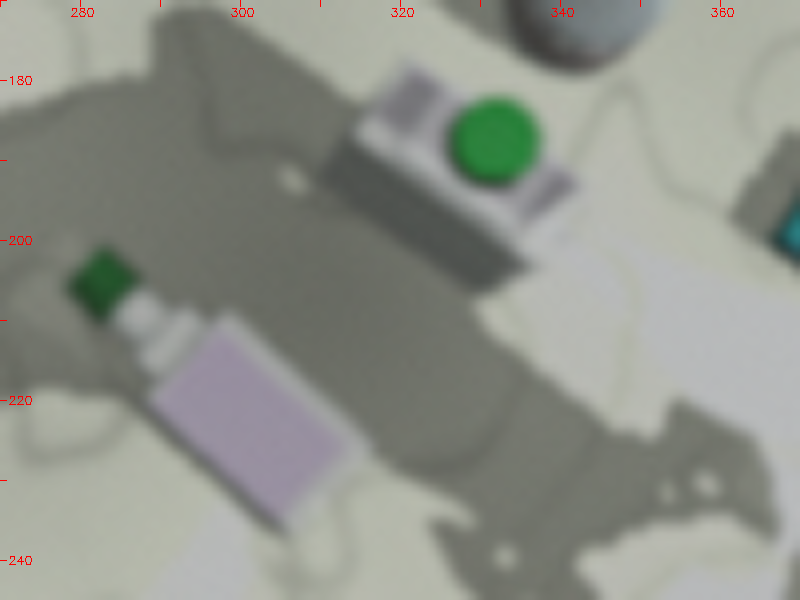

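View pics/s_flask.png

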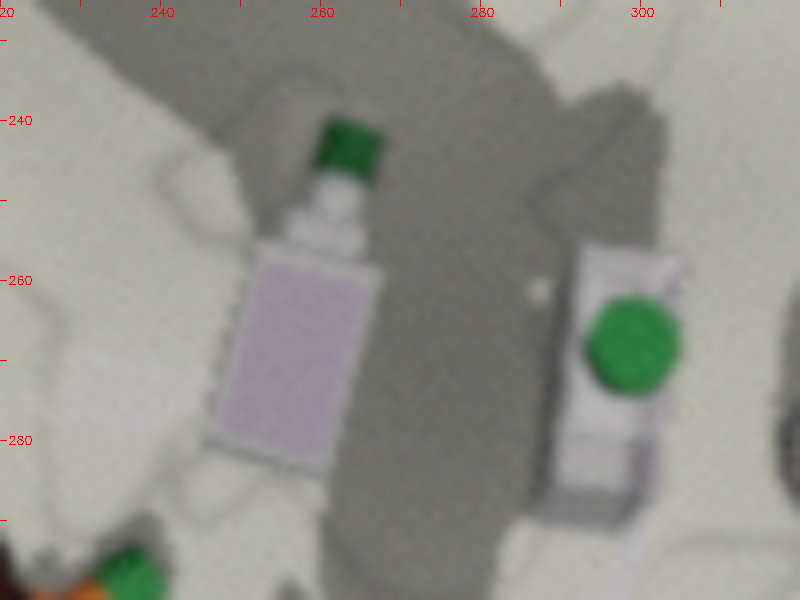

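View pics/t_mic.png

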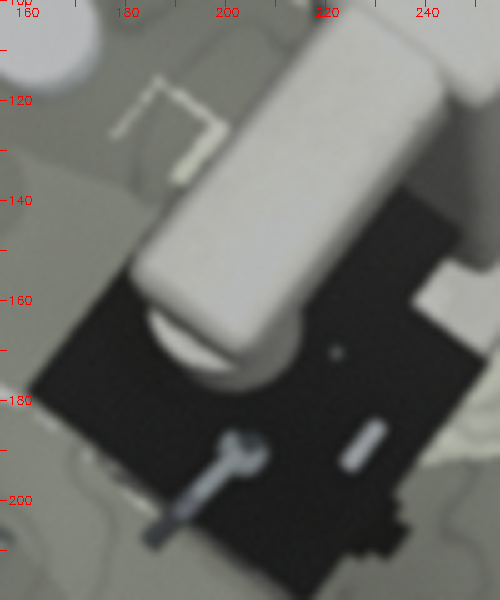

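View pics/s_mic.png

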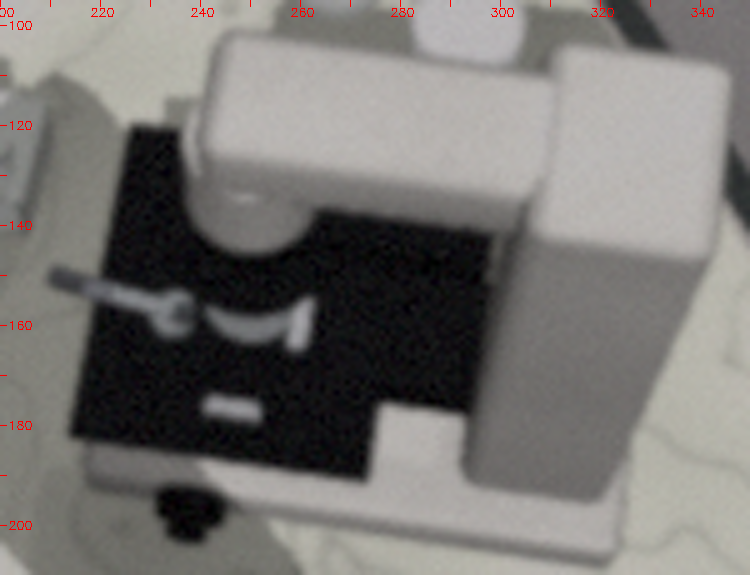

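```bash
cat > fit.py <<'E'
from h import *
from scipy.optimize import least_squares
def W(p,X):
    X=np.atleast_2d(X); c,s=np.cos(p[2]),np.sin(p[2])
    return np.c_[p[0]+c*X[:,0]-s*X[:,1],p[1]+s*X[:,0]+c*X[:,1],X[:,2]]
def fit(obs,p0):
    def r(p): return np.concatenate([(proj(n,W(p,X))-np.array(uv)).ravel() for n,uv,X in obs])
    s=least_squares(r,p0,loss="soft_l1"); return s.x,r(s.x).reshape(-1,2)
E
python3 - <<'E'
from fit import *
# flask
m=1e-3
fo=[("top",(298,209.5),[.039,-.029,.036]),("top",(288.5,219),[.039,.029,.036]),("top",(316.5,226),[-.055,-.029,.036]),("top",(305,236.5),[-.055,.029,.036]),("top",(283,205.5),[.0875,0,.022]),
("scene",(252,255),[.039,.029,.036]),("scene",(268,258),[.039,-.029,.036]),("scene",(261,284),[-.055,-.029,.036]),("scene",(246,281),[-.055,.029,.036]),("scene",(263.5,243.5),[.0875,0,.022])]
c=at("top",(303,223),.036); print(c)
p,r=fit(fo,[c[0],c[1],.9]); print("flask",p,"\n",r.round(1))
print("pivot",tri((233,158),(203,190)),"end",tri((246,177),(227.5,189)),"griptip",tri((211,149),(185.5,208)))
no=[("top",(203,190),[0,.0437,.214]),("scene",(233,158),[0,.0437,.214]),("top",(227.5,189),[-.06,0,.208]),("scene",(246,177),[-.06,0,.208]),("scene",(259,164.5),[-.01,-.035,.208]),
("scene",(312,104),[.091,-.16,.49]),("scene",(346,110),[.091,-.27,.49]),("scene",(340,147),[-.039,-.27,.49]),("scene",(307,141),[-.039,-.16,.49])]
c=at("top",(203,190),.214)
q,r=fit(no,[c[0],c[1],.9]); print("nest",q,"\n",r.round(1))
g=tri((211,149),(185.5,208))[0]; pv=W(q,[0,.0437,.214])[0]; d=g-pv; print("gripdist",np.linalg.norm(d[:2]),"clamp",np.pi/2+q[2]-np.arctan2(d[1],d[0]))
E
```

```text
[ 0.41601573 -0.20266814  0.036     ]
flask [ 0.42544387 -0.19667888  0.83892537] 
 [[ 0.7 -2.1]
 [-0.4  0.1]
 [ 1.3 -1.3]
 [ 2.3 -0. ]
 [ 0.4 -0.8]
 [-0.6 -1. ]
 [-0.7  0.1]
 [-0.4  0.1]
 [-1.6 -1.2]
 [-0.8  0.4]]
pivot (array([0.51083961, 0.14649979, 0.19340095]), np.float64(0.0006221665164956334)) end (array([0.5171784 , 0.06491189, 0.19232916]), np.float64(0.0020508666384282206)) griptip (array([0.45103673, 0.19816335, 0.22215972]), np.float64(0.004963023244222724))
nest [0.54886786 0.11057288 0.91855302] 
 [[ 2.1 -1.7]
 [ 2.  -0.6]
 [ 0.3  0.3]
 [-1.4 -0.4]
 [-1.5  0.1]
 [-3.4 -2.8]
 [ 1.1 -2.6]
 [ 2.1  1.8]
 [-4.8  1.1]]
gripdist 0.08781150138211535 clamp 0.11676053696123878
```

```bash
cat > ov.py <<'E'
from fit import *
def box(x0,x1,y0,y1,z0,z1):
    c=[[(x,y,z) for x,y in((x0,y0),(x1,y0),(x1,y1),(x0,y1))] for z in(z0,z1)]
    return [c[0]+c[0][:1],c[1]+c[1][:1]]+[[c[0][i],c[1][i]] for i in range(4)]
def circ(cx,cy,r,z): 
    a=np.linspace(0,2*np.pi,40); return [np.c_[cx+r*np.cos(a),cy+r*np.sin(a),0*a+z]]
FL=box(-.055,.039,-.029,.029,0,.036)+box(.075,.1,-.015,.015,.003,.033)
def NEST(th):
    L=box(-.065,-.055,-.018,.018,.2,.21)+box(-.01,.06,-.041,-.029,.2,.21)+circ(0,.0437,.022,.21)
    d=np.array([np.sin(th),np.cos(th)]); n=np.array([d[1],-d[0]]); c=np.array([0,.0437])
    for z in(.206,.222):
        L.append([(*(c+d*a+n*b),z) for a,b in((.05,-.008),(.095,-.008),(.095,.008),(.05,.008),(.05,-.008))])
    L+=box(-.039,.091,-.27,-.16,.2,.49)+circ(.026,0,.041,.427)+circ(.026,0,.056,.3)+circ(.026,0,.029,.272)
    return L
def overlay(f,n,things,x0,y0,w,h,s,name):
    im=cv2.resize(f[y0:y0+h,x0:x0+w],None,fx=s,fy=s,interpolation=cv2.INTER_CUBIC)
    for p,L,col in things:
        for l in L:
            uv=(proj(n,W(p,np.array(l,float)))-[x0,y0]+.5)*s-.5
            cv2.polylines(im,[np.round(uv).astype(int)],False,col,1)
    cv2.imwrite("pics/"+name,im)
E
cat > o1.py <<'E'
import sys
from ov import *
p=eval(sys.argv[1]);q=eval(sys.argv[2]);th=float(sys.argv[3]);k=sys.argv[4]
s=cv2.imread("pics/scene0.png");t=cv2.imread("pics/top0.png")
T=[(p,FL,(0,0,255)),(q,NEST(th),(0,200,255))]
A=np.zeros((600,800,3),np.uint8)
overlay(t,"top",T,270,190,66,50,6,"a.png");overlay(s,"scene",T,230,232,66,60,6,"b.png")
a=cv2.imread("pics/a.png");b=cv2.imread("pics/b.png")
A[:a.shape[0],:a.shape[1]]=a;A[:b.shape[0],400:400+b.shape[1]]=b;cv2.imwrite(f"pics/ovf{k}.png",A[:370])
overlay(t,"top",T,150,65,125,120+40,4,"a.png");overlay(s,"scene",T,200,95,150,115,5,f"ovs{k}.png")
a=cv2.imread("pics/a.png");cv2.imwrite(f"pics/ovt{k}.png",a[:600])
E
python3 o1.py "[0.4254,-.1967,.839]" "[.5489,.1106,.9186]" .1 1
```

```text
(no output)
```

View pics/ovf1.png

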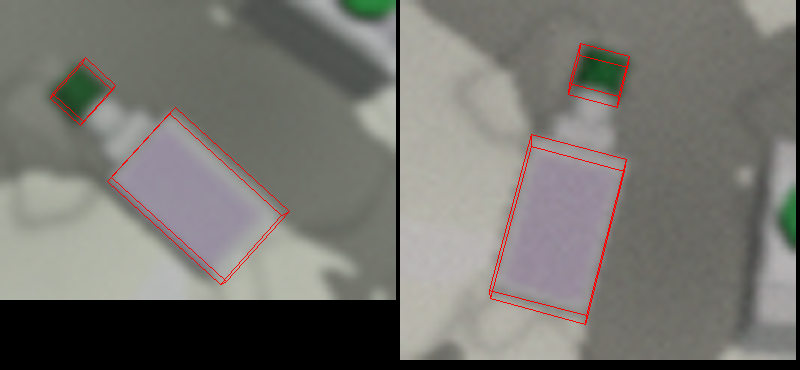

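View pics/ovs1.png

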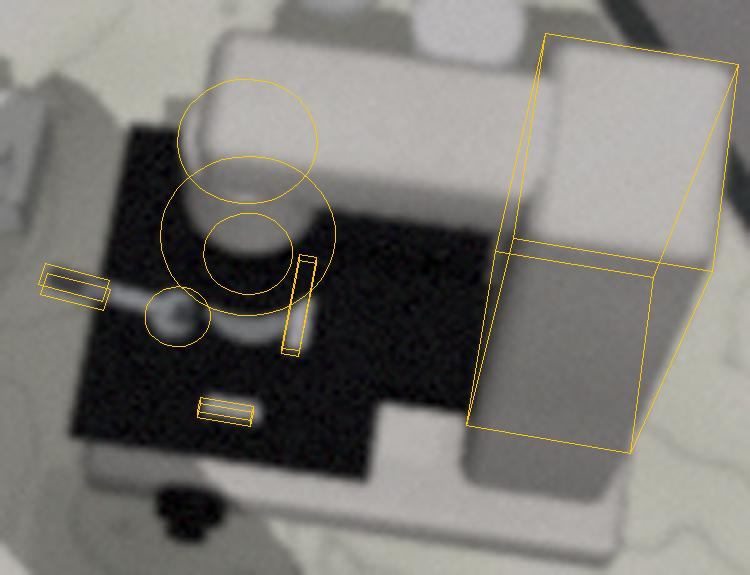

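View pics/ovt1.png

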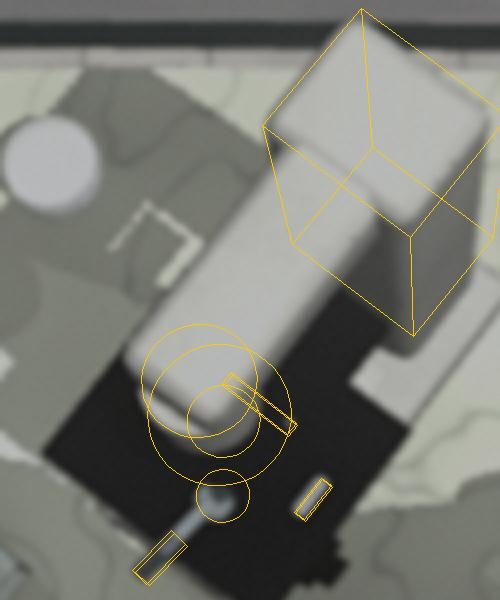

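```bash
python3 - <<'E'
from h import *
s=cv2.imread("pics/scene0.png");t=cv2.imread("pics/top0.png")
s=cv2.convertScaleAbs(s,alpha=1.3);t=cv2.convertScaleAbs(t,alpha=1.3)
crop(t,178,165,60,50,13,"t_n.png");crop(s,205,140,62,45,12,"s_n.png")
E
```

```text
(no output)
```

View pics/t_n.png

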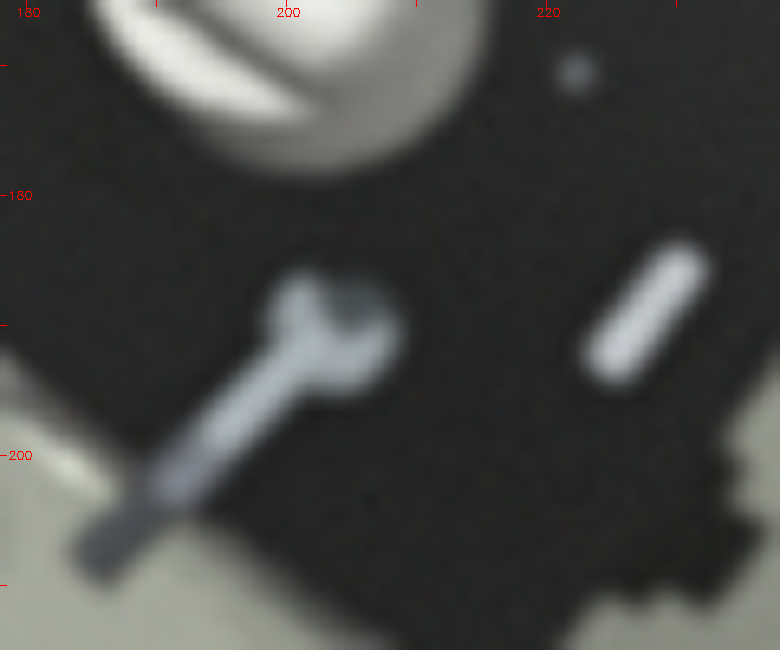

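View pics/s_n.png

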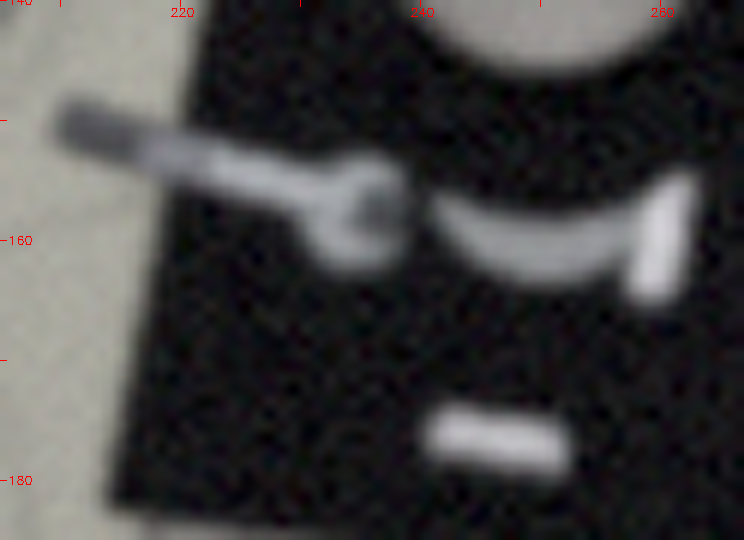

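```bash
python3 - <<'E'
from fit import *
no=[("top",(205,188.2),[0,.0437,.216]),("scene",(236,157),[0,.0437,.216]),("top",(227,188.5),[-.06,0,.208]),("scene",(246,176.3),[-.06,0,.208]),("scene",(258.8,164.5),[-.01,-.035,.209]),
("scene",(250,158.5-28),[0,0,0])][:5]+[
("scene",(325.7,125.3),[.026,-.215,.49]),("top",(150+380/4-.5,65+125/4-.5),[.026,-.215,.49])]
q,r=fit(no,[.55,.11,.92]); print("nest",q,"\n",r.round(1))
for n in("scene","top"):
    o=[x for x in no if x[0]==n]; print(n,*[v.round(4) for v in fit(o,q)])
fo=[("top",(298,209.5),[.039,-.029,.036]),("top",(288.5,219),[.039,.029,.036]),("top",(316.5,226),[-.055,-.029,.036]),("top",(305,236.5),[-.055,.029,.036]),("top",(283,205.5),[.0875,0,.022]),
("scene",(252,255),[.039,.029,.036]),("scene",(268,258),[.039,-.029,.036]),("scene",(261,284),[-.055,-.029,.036]),("scene",(246,281),[-.055,.029,.036]),("scene",(263.5,243.5),[.0875,0,.022])]
fo=[(n,(u-.5,v-.5),X) for n,(u,v),X in fo]
print(fit(fo,[.42,-.2,.84]))
for n in("scene","top"):
    o=[x for x in fo if x[0]==n]; print(n,*[v.round(4) for v in fit(o,[.42,-.2,.84])])
for n,uv in(("scene",(215.8,150.6)),("top",(188.7,204))): # grip mid
    g=at(n,uv,.216); pv=W(q,[0,.0437,.214])[0]; d=g-pv; print("gripdist",np.linalg.norm(d[:2]),"clamp",np.pi/2+q[2]-np.arctan2(d[1],d[0]))
E
python3 o1.py "[0.4254,-.1967,.839]" "[.552,.11,.9186]" .1 1
```

```text
nest [0.5507888  0.11061322 0.9135663 ] 
 [[ 0.  -0.6]
 [-0.5 -0.2]
 [ 0.8  0.3]
 [-1.   0. ]
 [-0.8 -0.2]
 [-0.1 -0.8]
 [ 1.7 -1.5]]
scene [0.5522 0.1092 0.9076] [[ 0.0913 -0.0782]
 [-0.5544  0.1699]
 [-0.2317  0.0385]
 [ 0.6078 -0.1469]]
top [0.5484 0.1128 0.9235] [[-0.556   0.1613]
 [ 0.1991  0.8626]
 [ 0.2518 -1.0223]]
(array([ 0.42584127, -0.19446974,  0.83623357]), array([[ 0.63354401, -1.71615161],
       [-0.46703118,  0.40865806],
       [ 1.20733917, -0.87339023],
       [ 2.14623503,  0.36830159],
       [ 0.3119224 , -0.42911023],
       [-0.27859985, -1.15944759],
       [-0.34725019,  0.03404824],
       [-0.0942592 ,  0.01023055],
       [-1.28785944, -1.32689833],
       [-0.46431643,  0.27949416]]))
scene [ 0.427  -0.1968  0.8591] [[ 0.0188 -0.6105]
 [ 0.0462  0.2238]
 [ 0.9096  0.3606]
 [-0.3865 -0.6051]
 [-0.4239  0.5652]]
top [ 0.4241 -0.1911  0.803 ] [[ 0.1507 -1.3298]
 [-1.3389  0.4343]
 [ 0.1484  0.1383]
 [ 0.6901  1.0215]
 [-0.061  -0.5396]]
gripdist 0.07056628632403111 clamp 0.14602908625286348
gripdist 0.07553582198738262 clamp 0.10169248577677426
```

```bash
cat > tool.py <<'E'
from ov import *
from scipy.spatial.transform import Rotation as Ro
def ori(phi,a,flip=False,jaw_rot=0):
    z=np.array([np.cos(phi)*np.sin(a),np.sin(phi)*np.sin(a),-np.cos(a)])
    y=np.array([-np.sin(phi),np.cos(phi),0.])*(-1 if flip else 1)
    R=np.c_[np.cross(y,z),y,z]
    return Ro.from_matrix(R).as_euler("xyz",degrees=True),R
def tcp(g,R,d=.054): return np.asarray(g)-d*R[:,2]
E
python3 - <<'E'
from tool import *
q=[.5508,.1106,.9136]; p=[.426,-.1945,.836]
for a in(30,40,45,50):
  for fl in(0,1):
    res=[]
    for nm,pp,X in(("bench",p,[-.045,0,.024]),("bench up",p,[-.045,0,.3]),("pre",q,[-.245,0,.244]),("nest",q,[-.045,0,.224])):
        o,R=ori(pp[2],np.radians(a),fl); j=robot.ik(tcp(W(pp,X)[0],R),o); res.append((nm,None if j is None else np.round(j).astype(int).tolist()))
    print(a,fl,res)
for dphi in(0,-30,-60,-90):
  for a in(30,45,60):
   for fl in(0,1):
    th=-np.radians(dphi)
    c=[.0725*np.sin(th),.0437+.0725*np.cos(th),.216]
    o,R=ori(q[2]+np.radians(dphi),np.radians(a),fl); j=robot.ik(tcp(W(q,c)[0],R,.07),o); print("lever",dphi,a,fl,None if j is None else np.round(j).astype(int))
for n,uv in(("top",(317.5,250)),("top",(312,280)),("top",(326,280))): print(at(n,uv,.03))
print(at("top",(331,187),.205))
E
```

```text
30 0 [('bench', [-65, -8, -36, 74, 27, -116]), ('bench up', [-65, -15, -14, 104, 27, -116]), ('pre', [-52, -33, -33, 99, 29, -107]), ('nest', [-22, -27, -31, 78, 29, -72])]
30 1 [('bench', [-65, -8, -36, 74, 27, 64]), ('bench up', [-65, -15, -14, 104, 27, 64]), ('pre', [-52, -33, -33, 99, 29, 73]), ('nest', [-22, -27, -31, 78, 29, 108])]
40 0 [('bench', [-70, 0, -33, 78, 35, -124]), ('bench up', [-70, -11, -14, 109, 35, -124]), ('pre', [-59, -30, -34, 103, 37, -117]), ('nest', [-28, -31, -37, 77, 39, -77])]
40 1 [('bench', [-70, 0, -33, 78, 35, 56]), ('bench up', [-70, -11, -14, 109, 35, 56]), ('pre', [-59, -30, -34, 103, 37, 63]), ('nest', [-28, -31, -37, 77, 39, 103])]
45 0 [('bench', [-72, 5, -31, 81, 38, -129]), ('bench up', [-72, -9, -14, 111, 38, -129]), ('pre', [-62, -27, -34, 105, 40, -122]), ('nest', [-30, -33, -39, 76, 45, -80])]
45 1 [('bench', [-72, 5, -31, 81, 38, 51]), ('bench up', [-72, -9, -14, 111, 38, 51]), ('pre', [-62, -27, -34, 105, 40, 58]), ('nest', [-30, -33, -39, 76, 45, 100])]
50 0 [('bench', [-74, 10, -28, 84, 41, -134]), ('bench up', [-74, -6, -14, 114, 41
[... 410 characters left out ...]
er -30 30 0 None
lever -30 30 1 None
lever -30 45 0 None
lever -30 45 1 None
lever -30 60 0 None
lever -30 60 1 None
lever -60 30 0 [ 14 -35 -37  60 -11  19]
lever -60 30 1 [  14  -35  -37   60  -11 -161]
lever -60 45 0 None
lever -60 45 1 None
lever -60 60 0 None
lever -60 60 1 None
lever -90 30 0 [ 19 -14 -21  66 -25  52]
lever -90 30 1 [  19  -14  -21   66  -25 -128]
lever -90 45 0 [ 25 -20 -31  54 -39  54]
lever -90 45 1 [  25  -20  -31   54  -39 -126]
lever -90 60 0 [ 30 -23 -41  39 -53  51]
lever -90 60 1 [  30  -23  -41   39  -53 -129]
[ 0.31844298 -0.2560618   0.03      ]
[ 0.21035762 -0.23564678  0.03      ]
[ 0.21049433 -0.2865361   0.03      ]
[ 0.52436002 -0.27848138  0.205     ]
```

```bash
python3 - <<'E'
from tool import *
p=[.426,-.1945,.836]
o,R=ori(p[2],np.radians(40),1)
robot.move_pose(tcp(W(p,[-.042,0,.16])[0],R),o)
cv2.imwrite("pics/top1.png",robot.grab_frame("top"));cv2.imwrite("pics/scene1.png",robot.grab_frame("scene"))
s=robot.observe();print(s["time"],s["ft_force"],s["tool_pos"],s["tcp_rot"],o)
t=cv2.imread("pics/top1.png");sc=cv2.imread("pics/scene1.png")
A=np.hstack([cv2.resize(t[150:300,240:400],None,fx=2.5,fy=2.5,interpolation=2),cv2.resize(sc[200:350,190:350],None,fx=2.5,fy=2.5,interpolation=2)]);cv2.imwrite("pics/g1.png",A)
E
```

```text
1.5167 [ 0.76352245 -1.05066287 -0.39713714] [ 0.37463416 -0.25235162  0.20187383] [179.91920994 -39.93847782  47.91892116] [180.         -40.          47.89927167]
```

View pics/g1.png

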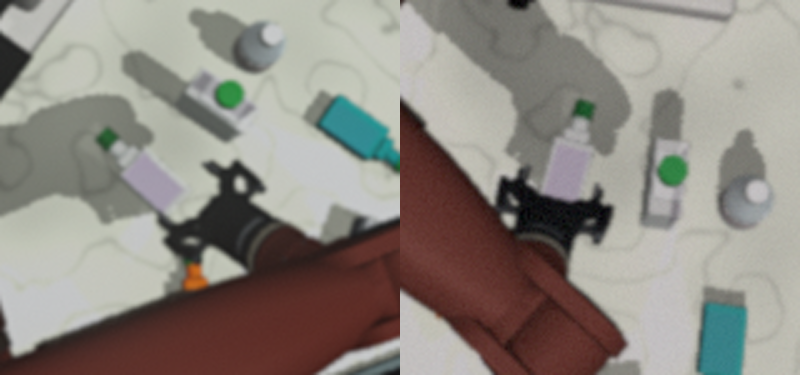

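```bash
python3 - <<'E'
from tool import *
p=[.426,-.1945,.836]
o,R=ori(p[2],np.radians(40),1)
print(robot.line_to(tcp(W(p,[-.042,0,.025])[0],R),guard=12))
s=robot.observe();print(s["time"],s["ft_force"],s["tool_pos"],tcp(W(p,[-.042,0,.025])[0],R))
robot.set_gripper(.0)
s=robot.observe();print(s["time"],s["ft_force"],s["gripper_width"])
robot.line_to(tcp(W(p,[-.042,0,.05])[0],R),vel=.08)
s=robot.observe();print(s["time"],s["ft_force"],s["gripper_width"])
t=robot.grab_frame("top");sc=robot.grab_frame("scene")
cv2.imwrite("pics/top2.png",t);cv2.imwrite("pics/scene2.png",sc)
A=np.hstack([cv2.resize(t[170:290,240:368],None,fx=3,fy=3,interpolation=2),cv2.resize(sc[210:330,200:328],None,fx=3,fy=3,interpolation=2)]);cv2.imwrite("pics/g2.png",A)
E
```

```text
False
2.5667 [-0.30560219 -0.58455656  0.29959381] [ 0.37477204 -0.25187401  0.0670555 ] [ 0.37457049 -0.25141671  0.0663664 ]
2.9417 [-2.33835496 -1.18474967  6.12210069] 0.057031120445168185
3.4083 [ 0.16701382 -0.16063129 -0.83922624] 0.05699764531872955
```

View pics/g2.png

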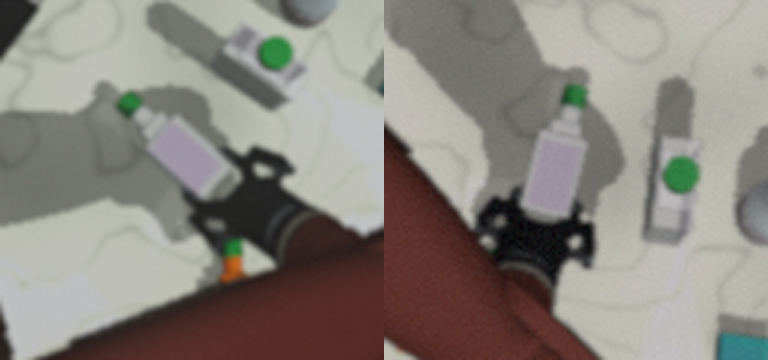

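```bash
python3 - <<'E'
from tool import *
s=robot.observe();print(s["tool_pos"],s["tcp_rot"])
p=[.426,-.1945,.836]
R=Ro.from_euler("xyz",s["tcp_rot"],degrees=True).as_matrix(); g=s["tool_pos"]+.054*R[:,2]
print("g",g)
for n,uv in(("scene",(263,242)),("top",(283,203.7))):
    c=at(n,uv,.018+.025+.004); d=c-g; print(n,c,"along",d[0]*np.cos(p[2])+d[1]*np.sin(p[2]),"lat",-d[0]*np.sin(p[2])+d[1]*np.cos(p[2]))
t=cv2.imread("pics/top2.png");sc=cv2.imread("pics/scene2.png")
pg=W([g[0],g[1],p[2]],[.042,0,0])[0]; pp=[pg[0],pg[1],p[2]]
up=[np.array(l)+[0,0,.025] for l in FL]
overlay(t,"top",[(pp,up,(0,0,255))],265,190,66,56,6,"a.png");overlay(sc,"scene",[(pp,up,(0,0,255))],230,228,66,56,6,"b.png")
cv2.imwrite("pics/ov2.png",np.hstack([cv2.imread("pics/a.png"),cv2.imread("pics/b.png")]))
E
```

```text
[ 0.37450324 -0.25126025  0.0910942 ] [-179.98232449  -39.99960388   47.89496838]
g [ 0.39776381 -0.22549697  0.04972757]
scene [ 0.48493186 -0.13091094  0.047     ] along 0.12862034218448098 lat -0.0012619637628446395
top [ 0.48491564 -0.12870623  0.047     ] along 0.1302452921616125 lat 0.0002281958462874989
```

View pics/ov2.png

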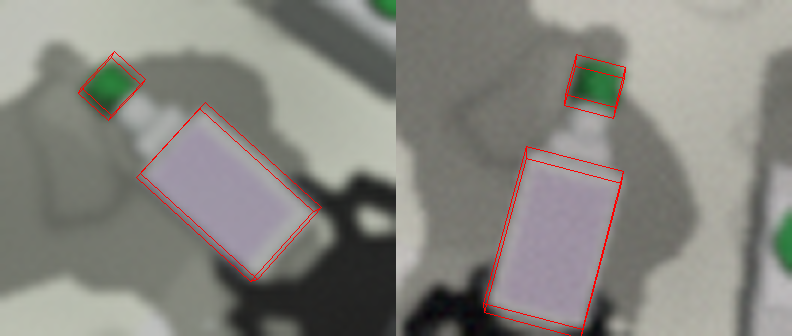

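```bash
cat > st.py <<'E'
from tool import *
q=np.array([.5508,.1106,.9136]); A40=np.radians(40)
def fpose(x,y,z,yaw=0,q=q):
    "tcp for flask origin at nest x,y and bottom z above stage"
    o,R=ori(q[2]+yaw,A40,1); f=W(q,[x,y,.2+z])[0]
    g=f+np.array([-.042*np.cos(q[2]+yaw),-.042*np.sin(q[2]+yaw),.025]); return tcp(g,R),o
def pics(k):
    t=robot.grab_frame("top");sc=robot.grab_frame("scene")
    cv2.imwrite(f"pics/top{k}.png",t);cv2.imwrite(f"pics/scene{k}.png",sc); return t,sc
def duo(k,t,sc,tb,sb,s):
    a=cv2.resize(t[tb[1]:tb[1]+tb[3],tb[0]:tb[0]+tb[2]],None,fx=s,fy=s,interpolation=2);b=cv2.resize(sc[sb[1]:sb[1]+tb[3],sb[0]:sb[0]+tb[2]],None,fx=s,fy=s,interpolation=2)
    cv2.imwrite(f"pics/d{k}.png",np.hstack([a,b]))
E
python3 - <<'E'
from st import *
s=robot.observe(); z=s["tool_pos"]
robot.line_to([z[0],z[1],.36],vel=.25)
robot.move_pose(*fpose(-.2,0,.045))
robot.line_to(fpose(-.2,0,.022)[0],vel=.2)
s=robot.observe();print(s["time"],s["ft_force"],s["gripper_width"])
t,sc=pics(3); cv2.imwrite("pics/d3.png",np.vstack([np.hstack([cv2.resize(t[90:270,130:330],(400,360)),cv2.resize(sc[90:270,170:370],(400,360))])]))
E
```

```text
5.6583 [-0.19869637  0.34054316 -0.5270769 ] 0.05695598736682979
```

View pics/d3.png

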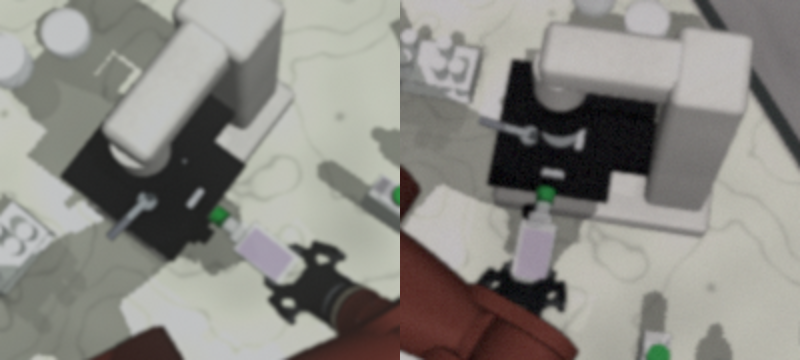

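```bash
python3 - <<'E'
from st import *
t=cv2.imread("pics/top3.png");sc=cv2.imread("pics/scene3.png")
s=robot.observe();R=Ro.from_euler("xyz",s["tcp_rot"],degrees=True).as_matrix(); g=s["tool_pos"]+.054*R[:,2]
yaw=np.arctan2(R[1,2],R[0,2]); print(g,yaw)
pg=W([g[0],g[1],yaw],[.042,0,0])[0]; pp=[pg[0],pg[1],yaw]
up=[np.array(l)+[0,0,g[2]-.025] for l in FL]
T=[(pp,up,(0,0,255)),(q,NEST(.1)[:-15]+NEST(.1)[-3:],(0,200,255))]
overlay(t,"top",T,180,155,115,85,7,"ov3t.png");overlay(sc,"scene",T,205,125,100,100,6,"ov3s.png")
crop(t,195,170,62,46,12,"c3t.png");crop(sc,212,145,60,46,12,"c3s.png")
E
```

```text
[ 0.40304833 -0.08162582  0.2476953 ] 0.9127777827887859
```

View pics/ov3t.png

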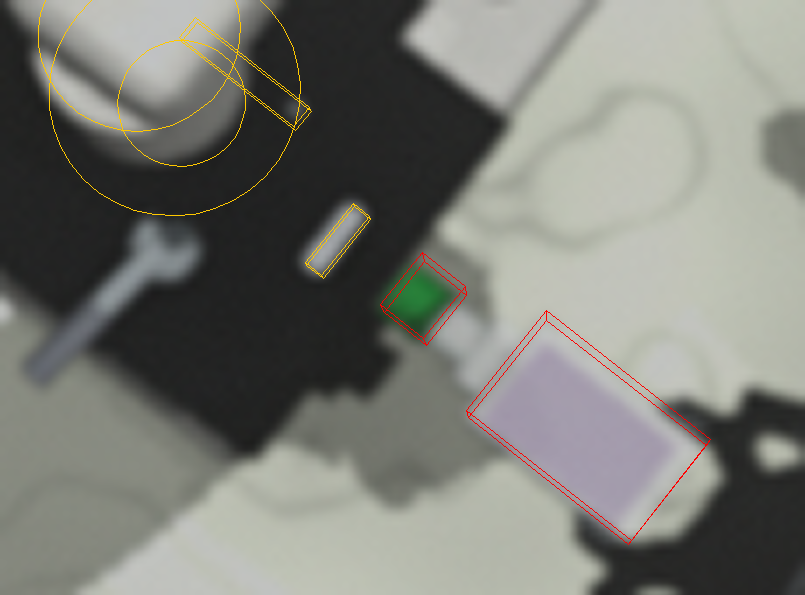

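View pics/ov3s.png

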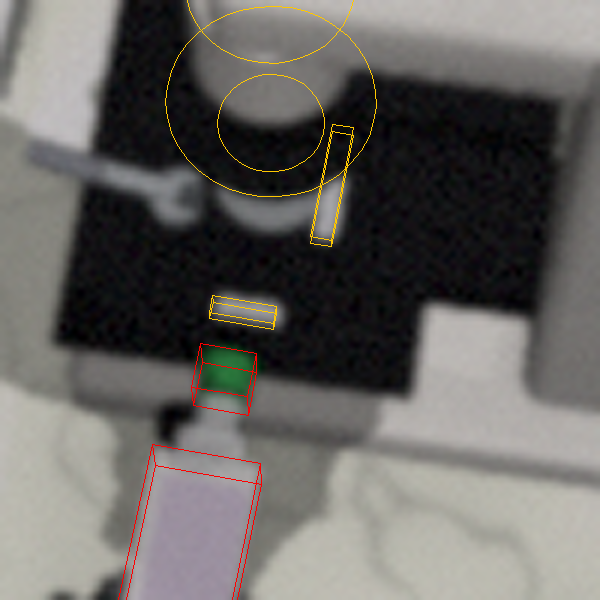

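View pics/c3t.png

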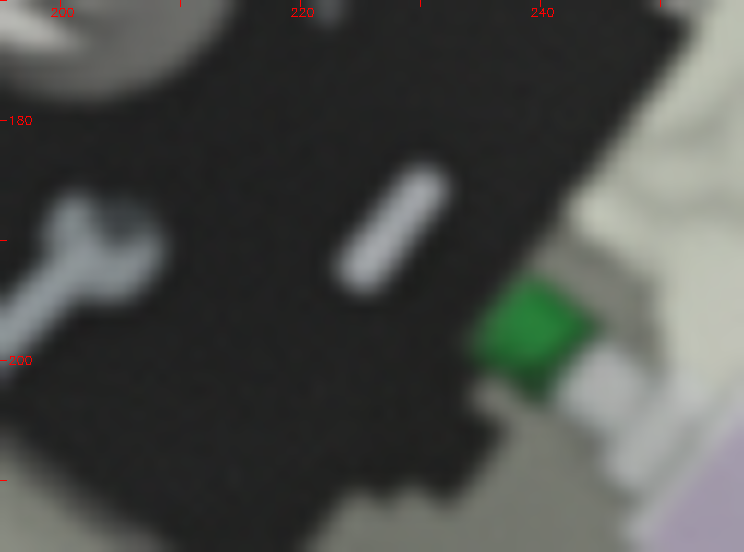

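View pics/c3s.png

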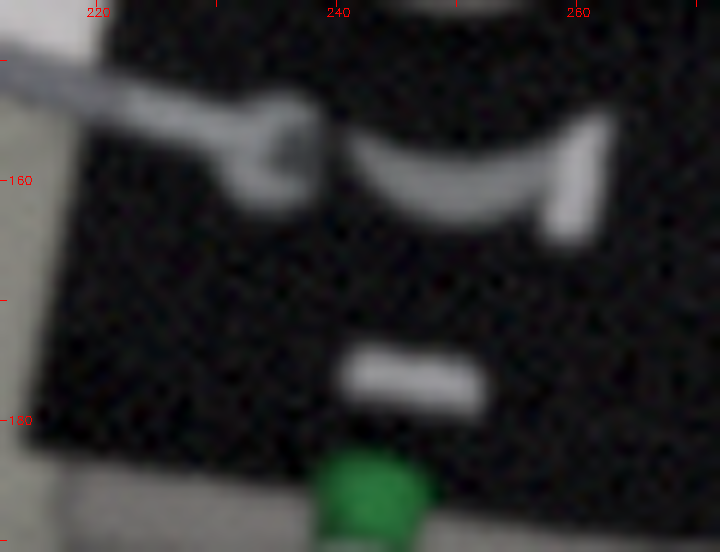

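```bash
python3 - <<'E'
from st import *
print(robot.line_to(fpose(-.1,.003,.022)[0],vel=.12,guard=12))
print(robot.line_to(fpose(.004,.003,.022)[0],vel=.06,guard=12))
s=robot.observe();print(s["time"],s["ft_force"],s["gripper_width"],s["tool_pos"],fpose(.004,.003,.022)[0])
t,sc=pics(4)
duo(4,t,sc,(170,130,90,90),(195,110),4)
R=Ro.from_euler("xyz",s["tcp_rot"],degrees=True).as_matrix(); g=s["tool_pos"]+.054*R[:,2]
yaw=np.arctan2(R[1,2],R[0,2]); pg=W([g[0],g[1],yaw],[.042,0,0])[0]; pp=[pg[0],pg[1],yaw]
up=[np.array(l)+[0,0,g[2]-.025] for l in FL]
overlay(sc,"scene",[(pp,up,(0,0,255)),(q,NEST(.1)[:12],(0,200,255))],205,120,90,80,8,"ov4s.png")
E
```

```text
False
False
8.625 [ 0.51018538 -0.36226108 -0.69853044] 0.05670411755114064 [0.50398673 0.05462821 0.28836095] [0.50400604 0.05486718 0.2883664 ]
```

View pics/d4.png

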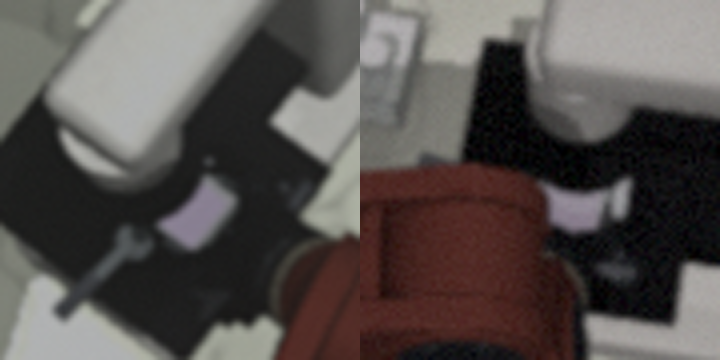

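View pics/ov4s.png

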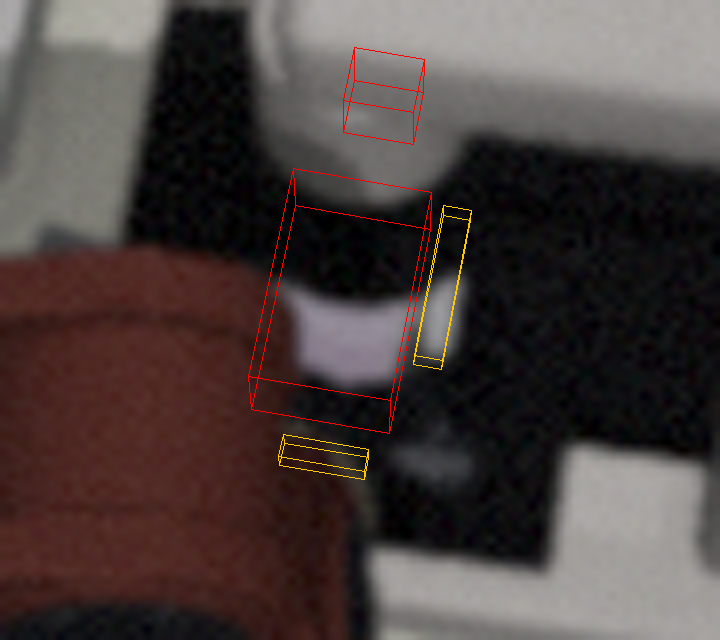

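```bash
python3 - <<'E'
from st import *
hit=robot.line_to(fpose(.004,.003,-.004)[0],vel=.025,guard=6)
s=robot.observe();z0=fpose(.004,.003,0)[0][2];print(hit,s["time"],s["ft_force"],s["gripper_width"],"bottom z mm",1e3*(s["tool_pos"][2]-z0),(s["tool_pos"]-fpose(.004,.003,0)[0])*1e3)
E
```

```text
True 9.525 [0.94016393 0.74181559 2.70571356] 0.057031052985270225 bottom z mm 0.8323321110949022 [0.10602913 0.0427855  0.83233211]
```

```bash
python3 - <<'E'
from st import *
def rel(s):
    d=(s["tool_pos"]-fpose(0,0,0)[0]); c,si=np.cos(q[2]),np.sin(q[2]); return np.round([1e3*(d[0]*c+d[1]*si),1e3*(-d[0]*si+d[1]*c),1e3*d[2]],2)
def frc(s):
    d=s["ft_force"]; c,si=np.cos(q[2]),np.sin(q[2]); return np.round([d[0]*c+d[1]*si,-d[0]*si+d[1]*c,d[2]],1)
hit=robot.line_to(fpose(.004,-.006,.001)[0],vel=.02,guard=8)
s=robot.observe();print("y",hit,rel(s),frc(s)); y=rel(s)[1]/1e3
hit=robot.line_to(fpose(-.012,y+.0003,.001)[0],vel=.02,guard=8)
s=robot.observe();print("x",hit,rel(s),frc(s),s["time"],s["gripper_width"])
t,sc=pics(5);duo(5,t,sc,(170,130,90,90),(195,110),4)
E
```

```text
y True [ 4.22 -0.18  0.93] [-2.   3.2  4.2]
x True [1.81 0.02 0.85] [ 0.8 -1.4  3.4] 10.1917 0.056824337434781984
```

View pics/d5.png

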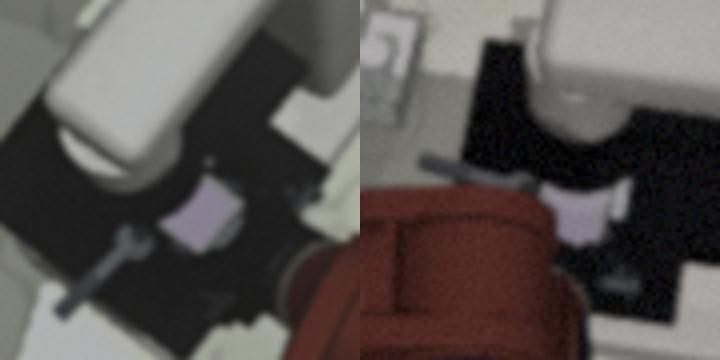

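```bash
cat >> st.py <<'E'
def rel(s):
    d=(s["tool_pos"]-fpose(0,0,0)[0]); c,si=np.cos(q[2]),np.sin(q[2]); return np.round([1e3*(d[0]*c+d[1]*si),1e3*(-d[0]*si+d[1]*c),1e3*d[2]],2)
def frc(s):
    d=s["ft_force"]; c,si=np.cos(q[2]),np.sin(q[2]); return np.round([d[0]*c+d[1]*si,-d[0]*si+d[1]*c,d[2]],1)
E
python3 - <<'E'
from st import *
s=robot.observe();print(frc(s))
for x in (0,-.002,-.004,-.006,-.008,-.01):
    hit=robot.line_to(fpose(x,.0003,.001)[0],vel=.015,guard=10)
    s=robot.observe();print("x",x,hit,rel(s),frc(s),s["time"])
    if frc(s)[0]>7 or hit: break
E
```

```text
[ 1.9 -1.3  1.2]
x 0 True [1.1  0.31 1.04] [ 3.6 -2.5  1.9] 10.5
```

```bash
python3 - <<'E'
from st import *
for x in (.0005,-.0005,-.0015):
    robot.line_to(fpose(x,.0003,.001)[0],vel=.02); robot.pause(.1)
    s=robot.observe();print("x",x,rel(s),frc(s),s["time"],s["torque"].round(2))
    if frc(s)[0]>12: break
E
```

```text
x 0.0005 [0.93 0.31 1.08] [ 8.6 -3.6 -1.7] 10.85 [ 0.32 -0.83 -0.12]
x -0.0005 [0.53 0.33 1.19] [17.5 -5.2 -3.9] 11.2 [ 1.04 -1.79 -0.34]
```

```bash
python3 - <<'E'
from st import *
robot.line_to(fpose(.0008,.0003,.0005)[0],vel=.02); s=robot.observe();print(rel(s),frc(s))
robot.set_gripper(.085); s=robot.observe();print(rel(s),frc(s),s["gripper_width"])
P,o=fpose(.001,.0003,.001); R=ori(q[2],A40,1)[1]
hit=robot.line_to(P-R[:,2]*.13,vel=.1,guard=15); s=robot.observe();print(hit,rel(s),frc(s),s["time"])
robot.line_to(s["tool_pos"]+np.array([-.06,-.06,.08]),vel=.25)
t,sc=pics(6);duo(6,t,sc,(165,110,100,100),(195,95),4)
print(robot.observe()["time"])
E
```

```text
[1.03 0.25 0.84] [ 4.6 -0.9  2.9]
[0.63 0.34 0.19] [ 0.8 -0.  -0.1] 0.08509925470811182
False [-82.37   0.47 100.18] [ 0.9  0.8 -0.2] 13.3
14.0167
```

View pics/d6.png

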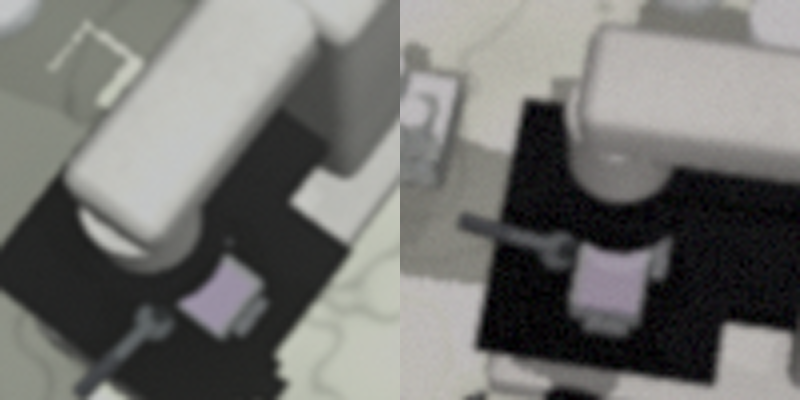

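```bash
cat > lev.py <<'E'
from st import *
def K(th,r=.080,back=0.0,dz=0.):
    u=np.array([np.sin(th),np.cos(th)]);t=np.array([np.cos(th),-np.sin(th)])
    k=np.array([0,.0437])+r*u-(.008+back)*t
    return np.array([k[0],k[1],.2135+dz])
def lpose(k,a=np.radians(33),dphi=-np.pi/2,jaw=.0145,flip=0):
    "tcp pose with the leading (+x,front) tip corner at nest point k"
    o,R=ori(q[2]+dphi,a,flip); w=W(q,k)[0]
    ph=q[2]+dphi; n=np.array([np.cos(ph)*np.cos(a),np.sin(ph)*np.cos(a),np.sin(a)]) # front normal
    lat=np.array([-np.sin(ph),np.cos(ph),0]) # left of approach (=+x nest for dphi=-90)
    tip=w-.011*n-jaw*lat
    return tip-.073*R[:,2],o
E
python3 - <<'E'
from lev import *
print(robot.observe()["tool_pos"],robot.observe()["q"].round())
for flip in(0,1):
  for dp in(-90,-75,-60):
    L=[]
    for th in(.1,.5,.9,1.2,1.57):
        j=robot.ik(*lpose(K(th),dphi=np.radians(dp),flip=flip)); L.append(None if j is None else np.round(j).astype(int).tolist())
    j=robot.ik(*lpose(K(.1,back=.03,dz=.1),dphi=np.radians(dp),flip=flip)); L.append(None if j is None else np.round(j).astype(int).tolist())
    print(flip,dp,L)
print(lpose(K(.1,back=.03,dz=.1))[0],lpose(K(.1))[0],lpose(K(1.57))[0])
E
```

```text
[ 0.39354725 -0.07431234  0.44551327] [-54. -28. -16. 116.  38.  69.]
0 -90 [[25, -36, -38, 71, -29, 58], [26, -29, -33, 69, -29, 59], [25, -23, -29, 68, -29, 59], [24, -20, -27, 66, -29, 57], [21, -18, -25, 64, -28, 54], [23, -39, -30, 82, -28, 56]]
0 -75 [None, [21, -42, -42, 65, -22, 39], [21, -35, -38, 62, -22, 39], [20, -32, -36, 60, -22, 38], [17, -29, -34, 58, -21, 35], None]
0 -60 [None, None, [15, -46, -45, 60, -12, 20], [14, -41, -43, 57, -12, 19], [12, -37, -40, 56, -11, 17], None]
1 -90 [[25, -36, -38, 71, -29, -122], [26, -29, -33, 69, -29, -121], [25, -23, -29, 68, -29, -121], [24, -20, -27, 66, -29, -123], [21, -18, -25, 64, -28, -126], [23, -39, -30, 82, -28, -124]]
1 -75 [None, [21, -42, -42, 65, -22, -141], [21, -35, -38, 62, -22, -141], [20, -32, -36, 60, -22, -142], [17, -29, -34, 58, -21, -145], None]
1 -60 [None, None, [15, -46, -45, 60, -12, -160], [14, -41, -43, 57, -12, -161], [12, -37, -40, 56, -11, -163], None]
[0.3843204  0.18307473 0.36873192] [0.404927   0.20487767 0.26873192] [0.51104722 0.22399856 0.26873192]
```

```bash
python3 - <<'E'
from lev import *
robot.set_gripper(0)
robot.move_pose(*lpose(K(.1,back=.03,dz=.08)))
robot.line_to(lpose(K(.1,back=.03))[0],vel=.12,guard=10)
s=robot.observe();print(s["time"],frc(s),s["gripper_width"],s["tool_pos"]-lpose(K(.1,back=.03))[0])
t,sc=pics(7);duo(7,t,sc,(145,130,100,100),(175,100),4)
E
```

```text
17.25 [-0.2 -0.7  0.3] 0.00041145123480692555 [ 3.08735798e-04 -7.66359102e-05  8.58315292e-04]
```

View pics/d7.png

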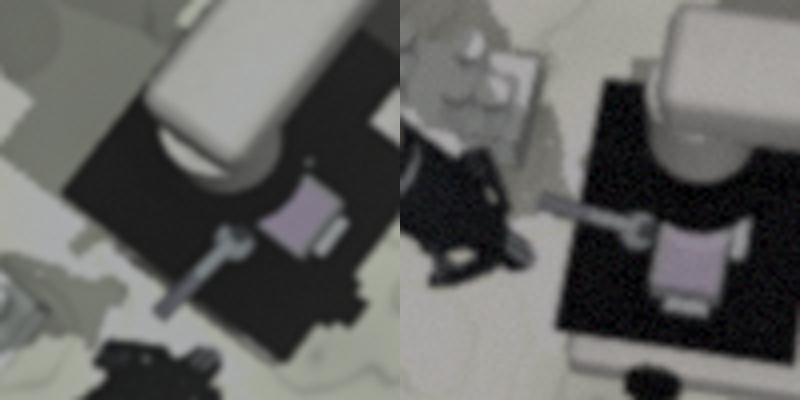

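```bash
python3 - <<'E'
from lev import *
hit=robot.line_to(lpose(K(.12))[0],vel=.06,guard=15); s=robot.observe();print(hit,frc(s),s["time"])
for th in np.arange(.24,1.25,.12):
    hit=robot.line_to(lpose(K(th))[0],vel=.08,guard=15); s=robot.observe();print(round(th,2),hit,frc(s),round(s["time"],2))
    if hit: break
t,sc=pics(8);duo(8,t,sc,(145,130,100,100),(175,100),4)
E
```

```text
False [ 0.5 -0.2  0.1] 18.025
0.24 False [-0.6  0.3 -0.2] 18.29
0.36 False [-0.3  0.8 -0.3] 18.56
0.48 False [-0.1 -0.1  0.7] 18.82
0.6 False [-0.1  0.2 -1. ] 19.09
0.72 False [-0.5 -0.1  0.4] 19.36
0.84 False [ 0.4 -0.7 -0. ] 19.62
0.96 False [-0.5 -0.   0.5] 19.89
1.08 False [ 0.2  0.6 -0.7] 20.16
1.2 False [ 0.1 -0.4  0.6] 20.43
```

View pics/d8.png

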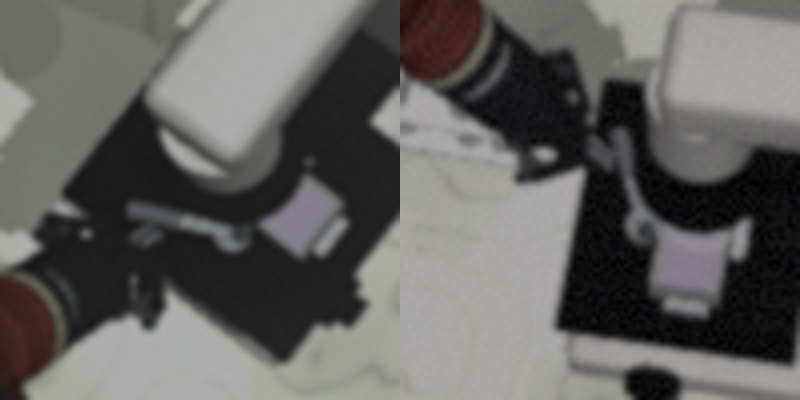

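```bash
python3 - <<'E'
from lev import *
for th in list(np.arange(1.26,1.75,.05)):
    hit=robot.line_to(lpose(K(th))[0],vel=.03,guard=25); s=robot.observe();print(round(th,2),hit,frc(s),((s["tool_pos"]-lpose(K(th))[0])*1e3).round(1),round(s["time"],2))
    if hit: break
t,sc=pics(9);duo(9,t,sc,(145,130,100,100),(175,100),4)
E
```

```text
1.26 False [-0.9  0.5 -0.1] [ 0.1  0.  -0. ] 20.83
1.31 False [1.1 1.1 0.2] [ 0.2 -0.1  0. ] 21.12
1.36 False [-0.3  0.3 -0.6] [ 0.2 -0.1  0.1] 21.4
1.41 False [ 1.1  0.2 -0.6] [ 0.2 -0.1  0.1] 21.68
1.46 False [ 1.3 -0.   0.4] [ 0.2 -0.2  0. ] 21.97
1.51 False [ 0.9 -0.3 -0.2] [ 0.2 -0.2  0. ] 22.25
1.56 False [0.9 0.3 0.3] [ 0.2 -0.2  0. ] 22.53
1.61 True [-0.2  6.6  3.5] [-1.3  1.  -0.6] 22.76
```

View pics/d9.png

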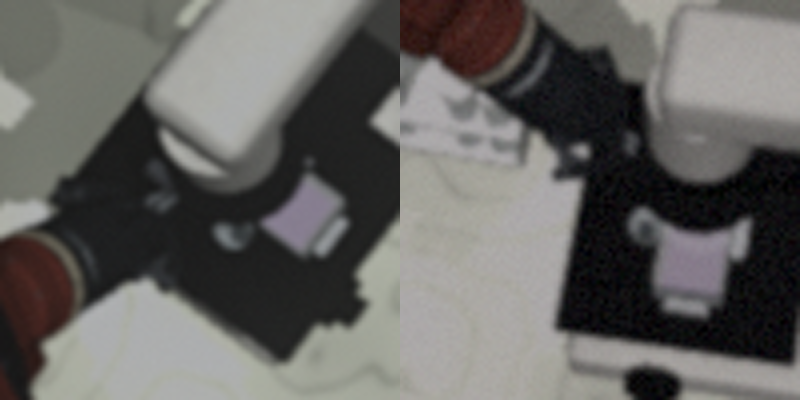

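```bash
python3 - <<'E'
from lev import *
s=robot.observe(); print(frc(s)); p0=s["tool_pos"].copy(); ny=np.array([-np.sin(q[2]),np.cos(q[2]),0])
for d in(.001,.002,.003,.004):
    hit=robot.line_to(p0-d*ny,vel=.015,guard=28); robot.pause(.1); s=robot.observe(); print(d,hit,frc(s),(1e3*(s["tool_pos"]-p0)@ny).round(2),s["time"])
    if frc(s)[1]>24 or hit: break
E
```

```text
[-0.   8.4  4.4]
0.001 False [-1.7 10.9  5.1] -0.23 23.2083
0.002 False [-2.5 17.4  7.9] -0.53 23.5583
0.003 False [-3.6 24.1  9.5] -0.84 23.9083
```

```bash
python3 - <<'E'
from lev import *
s=robot.observe(); p0=s["tool_pos"]; ny=np.array([-np.sin(q[2]),np.cos(q[2]),0])
robot.line_to(p0+.02*ny,vel=.05)
robot.line_to(p0+.10*ny+[0,0,.06],vel=.15)
robot.line_to(p0+.14*ny+np.array([-.03,0,.14]),vel=.2)
s=robot.observe();print(frc(s),s["time"])
t,sc=pics(10);duo(10,t,sc,(165,130,80,80),(205,110),5)
E
```

```text
[-0.3 -0.4  0.1] 25.9833
```

View pics/d10.png

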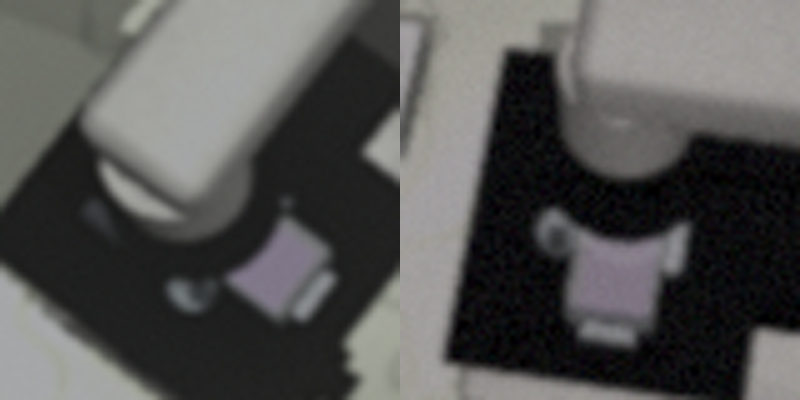

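View pics/top10.png

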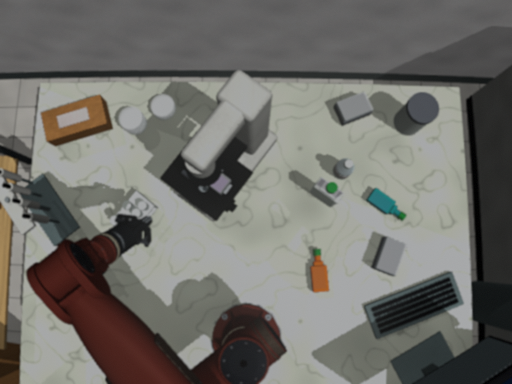

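View pics/scene10.png

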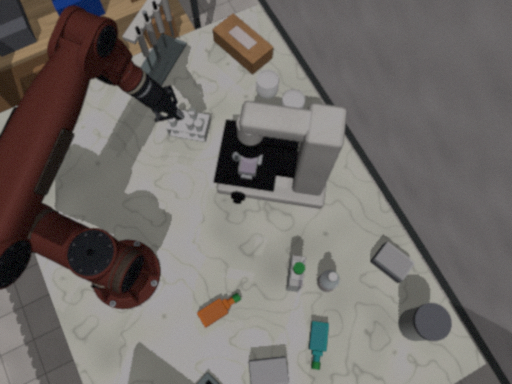

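```bash
python3 - <<'E'
from lev import *
t=cv2.imread("pics/top10.png");sc=cv2.imread("pics/scene10.png")
t=cv2.convertScaleAbs(t,alpha=1.6);sc=cv2.convertScaleAbs(sc,alpha=1.6)
def lv(th):
    L=NEST(th); return L[13:15]
home=[np.array(l)+[0,0,.2] for l in FL]
overlay(t,"top",[(q,lv(1.571),(0,255,255)),(q,lv(1.45),(0,0,255)),(q,home[:6],(0,255,0)),(q,NEST(0)[:12],(255,160,0))],170,155,65,55,12,"ov10t.png")
overlay(sc,"scene",[(q,lv(1.571),(0,255,255)),(q,home[:6],(0,255,0)),(q,NEST(0)[:12],(255,160,0))],215,125,60,60,10,"ov10s.png")
E
```

```text
(no output)
```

View pics/ov10t.png

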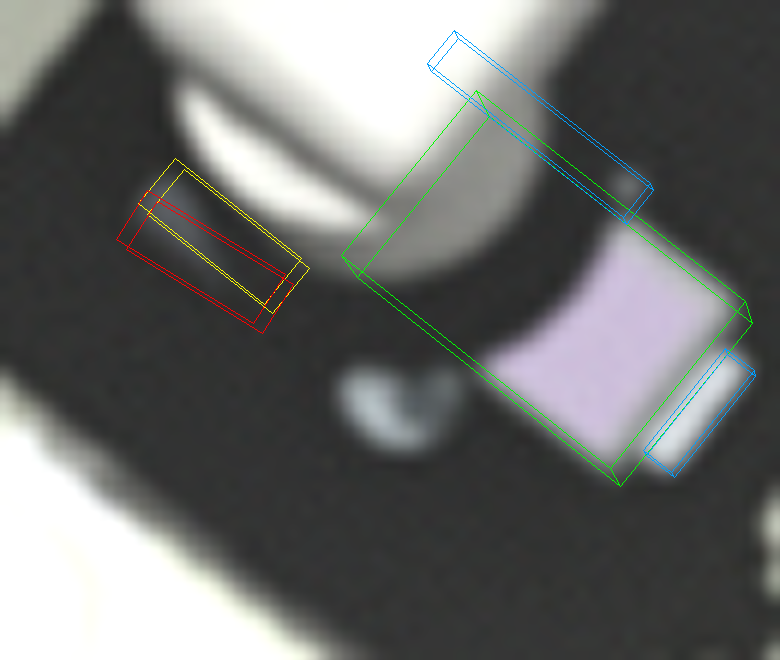

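View pics/ov10s.png

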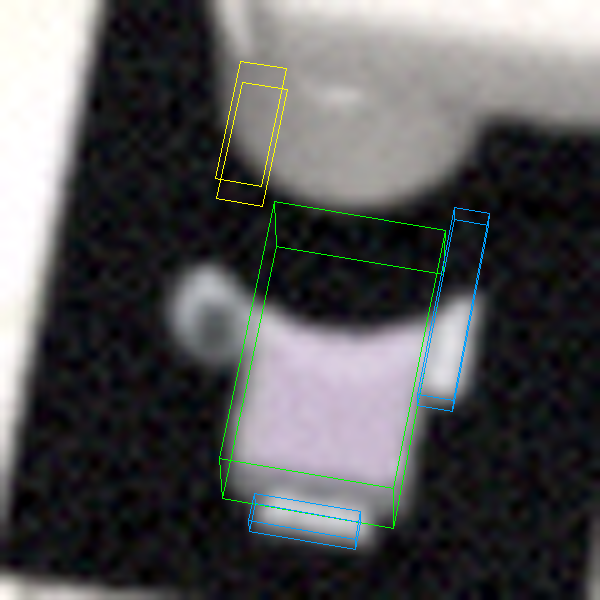

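```bash
python3 - <<'E'
from h import *
robot.job_done(); print(robot.observe()["time"])
E
```

```text
the job is handed in; nothing more can be done
the job is handed in; nothing more can be done
```

The smaller clear flask is lying in the holder under the condenser with its cap pointing away from the end stop. The clamp lever is swung up to its stop, and I handed the job in at about 26 s.

**What I did:**
- **Placing:** I gripped the flask by its rear end with the gripper tilted 40° and slid it in under the condenser. I lowered it to the stage, then felt for the back rail and the end stop by force. Against the end stop, the force rose about 9 N per mm.
- **Clamping:** After letting go, I pushed the lever round with the closed fingers until it met a rigid stop. The last push reached 24 N while the arm moved less than 1 mm. Then I backed well clear.

**Last checks:**
- **Flask:** The last pictures show its bottom end at the end stop and its side along the rail. It lines up with the expected home position to within about 1 pixel, roughly 4 mm.
- **Lever:** The condenser hides most of the grip. The part that shows fits the fully clamped angle of 1.57 rad and not 1.45. The fingers also ended about 2 mm past the point calculated for that stop, within my margin of error.
- **Bystanders:** The big flask, the bottle and the decoy flasks look unmoved. The tube rack was partly hidden by the arm in the final top view, but it looks in place in the side picture.
- **Condenser:** I felt no unexpected contact near it.

**Disagreements:** The two cameras disagreed by about 3° on the flask's first yaw and by about 4–5 mm on the holder's position. I used one combined fit, and the contacts agreed with it to within 1–2 mm.

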